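# Fit the divider, put on the nested lids, take the outer lid off again

## Robot

A 6-joint arm with a two-finger parallel gripper is mounted at the origin on the work surface. World frame = base frame: x ahead of the robot, y to its left, z up, the work surface at z = 0. Lengths are in mm, angles in rad, forces in N, time in s.
With the tool pointing down it reaches from about 350 to 875 mm from the base axis. Payload 4.2 kg.
Tool frame: the origin (TCP) lies between the finger pads; the fingertips stand 25 mm ahead of it and the grasp point (between the pads) lies 6 mm ahead of it; z points along the fingers, y is the line along which they close (so a half turn about z gives the same grasp; the last joint's range is limited). The gripper opens to 85 mm and grips with 20 to 120 N. Pads are 22 mm wide; open, the fingers measure 114 mm over their backs; the gripper's body (76 mm by 85 mm) begins 54 mm behind the grasp point. The pads swing forward as they close: fully open they stand 13 mm farther back than shut.
Start: joints at [-1.001, 0.385, 0.008, 0, -1.194, -0.259], TCP at [191.153, -595.029, 256.312] pointing down, gripper open.
Joint ranges: [-3.14, 3.14], [-1.21, 2.06], [-1.07, 1.41], [-3.16, 2.05], [-2.99, -0.16], [-3.1, 3.1]. Speed limits (rad/s): [2.79, 2.79, 3.14, 3.14, 3.14, 3.14].

## Interface

Orientations are given as a unit quaternion [x, y, z, w].
In Python, from bench import arm gives the robot as it stands.
- The arm moves only by the shell command python3 -m pendant 'ROWS'. ROWS is JSON, a list of rows, each a list of 7 numbers: the shift along the tool's x, y, z in m, then the turn, a rotation vector about the tool's x, y, z in degrees, then the finger opening in m, from 0 to 0.0854. In form: [[x, y, z, wx, wy, wz, fingers], ...]. A call has 1 to 12 rows; each row shifts and turns the commanded pose from where the row before left it, along the tool's axes as they then stand; what a row does not reach is not made up. A row lasts 1/10 s, in which the tool goes at most 50 mm and 8.59 degrees, less where a joint would pass 70% of its speed; a pose out of reach is approached as far as the arm can. A call is refused whole if a number of a shift passes 0.05 or a number of a turn 8.59, either way. A call with a gripper value outside its range is refused whole. The fingers move at their own pace and stop on an object; the grip force is fixed at half the most. Time passes only in rows, so rows that do not move let the fingers close. It gives the time, the measured TCP pose, the force, the opening and the grip force at its end, in the units of the state.
- arm.read_state(): the state, without advancing time (a new reading comes with each control period).
- arm.get_image(name): name is "side" or "top" or "wrist"; returns a dict with "image" (400x640x3 uint8, red, green, blue), "fx", "fy", "cx", "cy" (pixels), "xyz" and "rotation" of the camera in the world. Camera axes: x right, y down, z forward; pixel columns grow to the right and rows downward; lengths in mm; the calibration is good to about 2 mm. A picture is of the moment at which its call begins. There is no depth.
- arm.job_done(): hands the job in; it is judged then, once.
The state is a dict: "clock": time; "joints": joint angles; "joint_vel": joint speeds; "joint_efforts": joint torques, N m; "position": TCP position; "ee_rot": TCP orientation; "contact_force": force on the tool from outside, world axes, zero at the start; "wrist_torque": the same for the moment, N m; "gripper_width": finger opening in mm; "grasp_force": force on a finger pad.
Only numpy, scipy, OpenCV 4.12 (cv2) and the standard library are available. Lean on these libraries where they do the work, as an engineer would, in place of code of your own. Each camera call takes 0.05 s, during which the arm holds its last target. There are 200 camera calls.

## Task

Take the plywood divider out of its rack and slide it down into the slot across the middle of the open craft box until it stands fully home on the box floor, and let go of it. Then carry the two nested lids together by the inner lid's square knob, lower them (do not drop them) onto the box so that the inner lid is properly seated, and let go. Finally take the outer lid by its two upright tabs, lift it alone straight off, leaving the inner lid seated and undisturbed, and finish while still holding it level in the air about 10 cm above where it sat; leave the jar, the bead tray and the bobbin where they are.

Things in the scene. Friction and masses are not known exactly. Their poses are not given: they have to be found in the camera images.
- bead_box: Open rectangular blue-violet plastic craft box, fixed to the table, 132 (x) x 102 (y) x 60 mm high, walls 6 mm, so the mouth is 120 x 90 mm; floor 5 mm thick (flat beads on it are only painted). Origin: centre of the underside, z up. A slot for the divider lies across its middle. A half turn makes no difference.
- slot (a point): Centre of the craft box's floor, 5 mm above the box origin, axes as the box. The slot lies in the plane x = 0 along y: on each wall y = +-45 mm two upright ribs stand out 10 mm, 6 mm thick, with a gap of 10.4 mm between them, from the floor to 43 mm above it, tops rounded. The home divider stands on this point.
- rack: Low fixed wooden rack 50 (x) x 100 (y) x 20 mm high, one slot 11 mm wide along y through its middle, slot floor 6 mm above the table. Origin: centre of the underside. It holds the divider on edge at the start. Rack and lids may be on either side of the box.
- divider: Loose plywood panel, 8 mm thick (x), 86 mm long (y), 45 mm high (z), 40 g, on edge in the rack at the start, top 51 mm above the table. Origin: centre of its lower edge. Grip it across the 8 mm at its upper edge from above. Home in the box, its y runs along the box's y and its top is 10 mm below the rim. A half turn makes no difference.
- inner_lid: Inner lid, loose, 100 to 210 g: lilac plate 132 (x) x 102 (y) x 5 mm on a plug 115 x 85 x 6 mm that enters the box mouth (2.5 mm play each side), square knob in its middle. Origin: centre of the plug's underside; plate from z = 6 to 11 mm. It starts plug down on the table. Seated, the plate rests on the rim, origin 54 mm above the box origin, x along the box's x (either way round).
- knob_top (a point): Centre of the top of the inner lid's upright square wooden knob, 20 x 20 mm, sides along the lid's x and y; 67 mm above the inner lid's origin. The knob passes through the outer lid and rises 28 mm above the outer lid's tabs, so it can be gripped above them. Lifting it lifts both lids.
- outer_lid: Outer lid, loose, 100 to 200 g: white plate 142 (x) x 112 (y) x 4 mm, skirt 4 mm deep round the inner lid's plate (2 mm play each side), hole 30 x 30 mm in its middle for the inner lid's knob. Origin: centre of the plate's underside. Nested it simply rests on the inner lid, axes alike, its origin 11 mm above the inner lid's origin.
- tabs (a point): Midway between the outer lid's two tabs, at their top edge, 28 mm above the outer lid's origin, axes as the outer lid. The tabs stand at x = +26 and -26 mm, each 6 mm thick (x), 30 mm long (y), 24 mm high: grip both together from outside, across x, 58 mm over both; the knob stands between them.
- jar: Bystander: closed greyish jar, 60 mm across, 85 mm high, beyond the box. Origin: centre of its underside.
- bead_tray: Bystander: pink three-compartment tray of beads, 110 (x) x 200 (y) x 35 mm, beyond the box. Origin: centre of its underside.
- bobbin: Bystander: empty wooden bobbin standing on end, 38 mm across, 42 mm high, between robot and box. Origin: centre of its underside.

How it is judged:
By the outcome, as a careful person would: the job done as asked, in the order asked, and still so for the second after the job is handed in, while the arm keeps its last pose, push and grip.
It also fails if it takes over 72 s, if anything falls off the work surface, if the arm or the gripper's body presses on something with over 40 N, if the wrist force passes 120 N, or if a joint passes its speed limit or range.

## Working session

There is one attempt and no reset: what is moved stays moved. The work goes in short steps, Python scripts to look and compute and a shell command to move; the robot and the scene stay as the last step left them, time stands still between calls to the robot, and variables do not carry over. Pictures are saved under pics/ and viewed, at most 13 in all, crops included, and the job is handed in when it is done.

```bash
ls; mkdir -p pics; python3 - <<'E'
from bench import arm
import cv2, json, numpy as np, pickle
s=arm.read_state(); print(s)
d={}
for n in ["side","top","wrist"]:
    im=arm.get_image(n); d[n]=im; print(n,{k:(np.round(v,3).tolist() if k!='image' else 0) for k,v in im.items()})
    cv2.imwrite(f"pics/{n}0.png",im["image"][:,:,::-1])
pickle.dump(d,open("d0.pkl","wb"))
E
```

```text
pics
{'clock': 0.0, 'joints': array([-1.00136374e+00,  3.85550941e-01,  6.61964730e-03, -5.24861386e-04,
       -1.19399143e+00, -2.58561073e-01]), 'joint_vel': array([ 0.00050937,  0.0002545 , -0.00077035, -0.00011844, -0.00208717,
       -0.00130077]), 'joint_efforts': array([ 3.65755341e-04, -3.92290378e+01,  1.88407284e+01,  4.18655008e+00,
       -4.61956457e-03,  1.82302983e-06]), 'position': array([ 191.01948803, -594.53272184,  255.21865637]), 'ee_rot': array([-1.54714870e-01,  9.87958562e-01,  1.07149876e-03, -2.04382757e-04]), 'contact_force': array([0.24329492, 0.89363805, 0.64750411]), 'wrist_torque': array([ 0.01118047, -0.00764753, -0.00326986]), 'grasp_force': 0.0, 'gripper_width': 85.40079290777273}
side {'image': 0, 'fx': 364.165, 'fy': 364.165, 'cx': 322.548, 'cy': 201.847, 'xyz': [408.523, 411.171, 604.398], 'rotation': [-0.211, 0.919, -0.326, 0.067]}
top {'image': 0, 'fx': 429.282, 'fy': 429.282, 'cx': 322.131, 'cy': 193.381, 'xyz': [408.832, 7.332, 968.022], 'rotation': [0.706, -0.701, 0.075, -0.074]}
wrist {'image': 0, 'fx': 349.936, 'fy': 349.936, 'cx': 318.261, 'cy': 197.915, 'xyz': [115.738, -618.117, 371.881], 'rotation': [0.582, 0.798, 0.126, 0.09]}
```

View pics/top0.png

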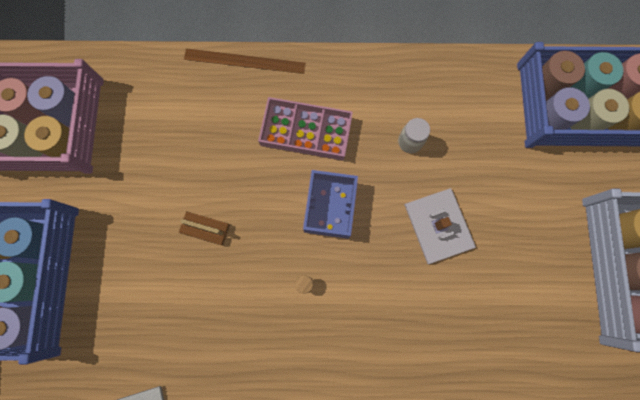

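View pics/side0.png

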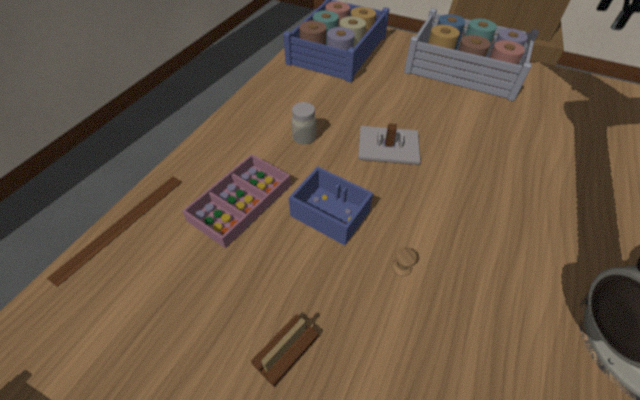

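```bash
cat > h.py <<'E'
import numpy as np, cv2, pickle
from scipy.spatial.transform import Rotation as R
def cam(d): return np.array(d["xyz"]),R.from_quat(d["rotation"]).as_matrix()
def ray(d,uv):
    c,M=cam(d); uv=np.atleast_2d(uv).astype(float)
    v=np.c_[(uv[:,0]-d["cx"])/d["fx"],(uv[:,1]-d["cy"])/d["fy"],np.ones(len(uv))]@M.T
    return c,v/np.linalg.norm(v,axis=1)[:,None]
def plane(d,uv,z):
    c,v=ray(d,uv); return c+v*((z-c[2])/v[:,2])[:,None]
def proj(d,P):
    c,M=cam(d); q=(np.atleast_2d(P)-c)@M
    return np.c_[q[:,0]/q[:,2]*d["fx"]+d["cx"],q[:,1]/q[:,2]*d["fy"]+d["cy"]]
def tri(d1,uv1,d2,uv2):
    c1,v1=ray(d1,uv1);c2,v2=ray(d2,uv2);v1=v1[0];v2=v2[0]
    A=np.c_[v1,-v2];t=np.linalg.lstsq(A,c2-c1,rcond=None)[0]
    a=c1+t[0]*v1;b=c2+t[1]*v2
    return (a+b)/2,np.linalg.norm(a-b)
def hsv(d): return cv2.cvtColor(d["image"],cv2.COLOR_RGB2HSV)
def blobs(m,amin=60):
    n,l,s,c=cv2.connectedComponentsWithStats(m.astype(np.uint8))
    return [(s[i].tolist(),c[i].round(1).tolist(),l==i) for i in range(1,n) if s[i][4]>=amin]
def rect(d,m,z):
    "min-area rectangle of a mask's contour cast on plane z: centre, sides, angle of long side"
    k=max(cv2.findContours(m.astype(np.uint8),0,1)[0],key=cv2.contourArea).reshape(-1,2)
    p=plane(d,k,z)[:,:2].astype(np.float32)
    (c,(w,h),a)=cv2.minAreaRect(p)
    if w<h: w,h,a=h,w,a+90
    return np.round(c,1),round(w,1),round(h,1),round((a+90)%180-90,1)
E
python3 - <<'E'
from h import *
d=pickle.load(open("d0.pkl","rb"))
for n in ["top","side"]:
    D=d[n];H=hsv(D)
    blue=(H[...,0]>108)&(H[...,0]<135)&(H[...,1]>70)&(H[...,2]>50)
    white=(H[...,1]<50)&(H[...,2]>120)
    im=D["image"].astype(int)
    brown=(H[...,0]<18)&(H[...,1]>130)&(H[...,2]<125)
    for nm,m in [("blue",blue),("white",white),("brown",brown)]:
        for b in blobs(m,80):
            if 170<b[1][0]<500 and 60<b[1][1]<390:
                print(n,nm,b[:2],rect(D,b[2],{"blue":60,"white":15,"brown":20}[nm]))
t=d["top"]["image"][:,:,::-1];s=d["side"]["image"][:,:,::-1]
a=cv2.resize(t[200:260,170:250],None,fx=5,fy=5,interpolation=2)
b=cv2.resize(t[160:250,290:370],None,fx=5,fy=3.333,interpolation=2)
c=cv2.resize(t[180:270,400:480],None,fx=5,fy=3.333,interpolation=2)
e=cv2.resize(s[310:390,240:330],(400,300),interpolation=2)
cv2.imwrite("pics/crop1.png",np.vstack([np.hstack([a,c]),np.hstack([b,e])]))
E
```

```text
top blue ([304, 171, 53, 66, 2052], [332.3, 204.7]) (array([581.6, -11.1]), 134.0, 99.6, -7.2)
top white ([399, 118, 31, 26, 519], [415.2, 130.2]) (array([ 764.5, -203.5]), 80.8, 54.8, -72.3)
top white ([405, 189, 70, 75, 2817], [438.5, 225.8]) (array([ 541.5, -255.4]), 142.7, 114.7, 19.3)
top brown ([184, 49, 121, 25, 1338], [243.9, 60.6]) (array([937.2, 198.5]), 291.8, 30.2, 83.1)
top brown ([179, 212, 51, 33, 796], [204.4, 228.6]) (array([530.1, 267.9]), 103.7, 50.2, 74.1)
top brown ([436, 218, 15, 11, 102], [443.0, 223.2]) (array([ 545.2, -261.6]), 30.8, 17.6, -63.6)
side blue ([290, 168, 82, 76, 3659], [330.1, 204.4]) (array([578.2,   6.1]), 143.8, 130.9, -7.4)
side white ([292, 102, 23, 15, 250], [302.7, 109.1]) (array([ 787.5, -281.5]), 58.5, 54.9, 65.3)
side white ([292, 118, 15, 13, 92], [297.5, 123.3]) (array([ 774. , -217.7]), 41.0, 39.7, -0.8)
side white ([359, 126, 61, 36, 1481], [388.2, 144.9]) (array([ 541.8, -255.7]), 141.4, 113.9, 19.7)
side brown ([386, 123, 11, 23, 139], [390.6, 133.7]) (array([ 548.6, -284.8]), 81.8, 19.8, -79.6)
side brown ([251, 315, 68, 72, 1396], [285.1, 352.0]) (array([529.8, 270.3]), 102.7, 53.5, 74.0)
```

View pics/crop1.png

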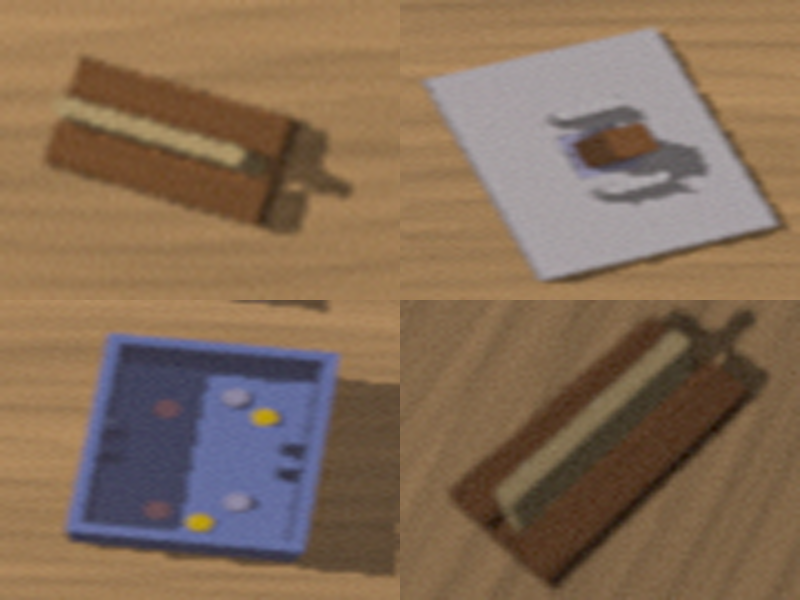

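```bash
cat >> h.py <<'E'
def move_to(s,p,ydir):
    "shift in tool axes (mm) and turn about tool z (deg) that bring the TCP to p with tool y at ydir (mod 180)"
    M=R.from_quat(s["ee_rot"]).as_matrix(); y=M[:,1]
    cur=np.degrees(np.arctan2(y[1],y[0])); dy=(ydir-cur+90)%180-90
    return np.round(M.T@(np.array(p)-s["position"]),1), "turn z %.1f"%(-dy), "tilt(deg) %s"%np.round(np.degrees(np.arccos(-M[2,2])),2), "ydir %.1f"%cur
E
python3 - <<'E'
from h import *
from bench import arm
d=pickle.load(open("d0.pkl","rb"));s=arm.read_state()
M=R.from_quat(s["ee_rot"]).as_matrix();c,C=cam(d["wrist"])
print("cam in tool",M.T@(c-s["position"]),"axes",(M.T@C).round(3).tolist())
print(move_to(s,[560,-255,255],109.5)); print(move_to(s,[530,269,255],164))
E
```

```text
cam in tool [  78.85929654    0.90104404 -116.40771894] axes [[0.001, -0.952, -0.306], [1.0, 0.001, 0.001], [-0.001, -0.306, 0.952]]
(array([-455.2,  210.6,    0.8]), 'turn z -1.7', 'tilt(deg) 0.1', 'ydir 107.8')
(array([-586.8,  718.7,    1.6]), 'turn z -56.2', 'tilt(deg) 0.1', 'ydir 107.8')
```

```bash
python3 -m pendant '[[-0.038,0.0175,0,0,0,0,0.0854],[-0.038,0.0175,0,0,0,0,0.0854],[-0.038,0.0175,0,0,0,0,0.0854],[-0.038,0.0175,0,0,0,0,0.0854],[-0.038,0.0175,0,0,0,0,0.0854],[-0.038,0.0175,0,0,0,0,0.0854],[-0.038,0.0175,0,0,0,0,0.0854],[-0.038,0.0175,0,0,0,0,0.0854],[-0.038,0.0175,0,0,0,0,0.0854],[-0.038,0.0175,0,0,0,0,0.0854],[-0.038,0.0175,0,0,0,0,0.0854],[-0.038,0.0175,0,0,0,0,0.0854]]'; cat > snap.py <<'E'
from h import *
from bench import arm
import sys
d=arm.get_image("wrist"); d["s"]=arm.read_state(); pickle.dump(d,open(sys.argv[1]+".pkl","wb"))
cv2.imwrite(f"pics/{sys.argv[1]}.png",d["image"][:,:,::-1])
E
python3 snap.py w1
python3 - <<'E'
from h import *
from bench import arm
s=arm.read_state(); print(s["position"]); print(move_to(s,[530,269,255],164))
E
```

```text
clock: 1.35
position: [562.0, -254.2, 256.1]
ee_rot: [-0.155, 0.988, 0.0, -0.0]
contact_force: [0.6, -0.8, 0.5]
gripper_width: 85.2
grasp_force: 0.0
[ 566.31667433 -250.87835545  255.52752884]
(array([-126.8,  505.5,    0.6]), 'turn z -55.9', 'tilt(deg) 0.12', 'ydir 108.1')
```

View pics/w1.png

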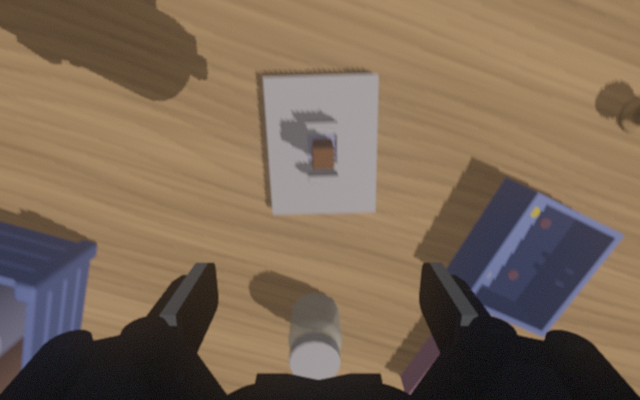

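```bash
python3 -m pendant '[[-0.0106,0.042,0,0,0,0,0.0854],[-0.0106,0.042,0,0,0,0,0.0854],[-0.0106,0.042,0,0,0,0,0.0854],[-0.0106,0.042,0,0,0,0,0.0854],[-0.0106,0.042,0,0,0,0,0.0854],[-0.0106,0.042,0,0,0,0,0.0854],[-0.0106,0.042,0,0,0,0,0.0854],[-0.0106,0.042,0,0,0,0,0.0854],[-0.0106,0.042,0,0,0,0,0.0854],[-0.0106,0.042,0,0,0,0,0.0854],[-0.0106,0.042,0,0,0,0,0.0854],[-0.0106,0.042,0,0,0,0,0.0854]]' | head -3; python3 -m pendant '[[0,0,0.008,0,0,-7,0.06],[0,0,0.008,0,0,-7,0.04],[0,0,0.008,0,0,-7,0.04],[0,0,0.008,0,0,-7,0.04],[0,0,0.008,0,0,-7,0.04],[0,0,0.008,0,0,-7,0.04],[0,0,0.008,0,0,-7,0.04],[0,0,0.008,0,0,-7,0.04],[0,0,0.008,0,0,0,0.04],[0,0,0,0,0,0,0.04],[0,0,0,0,0,0,0.04]]' ; python3 snap.py w2
python3 - <<'E'
from h import *
from bench import arm
s=arm.read_state(); print(s["position"]); print(move_to(s,[530,269,180],164))
E
```

```text
clock: 2.6
position: [527.5, 264.6, 256.1]
ee_rot: [-0.155, 0.988, -0.0, -0.0]
clock: 3.7
position: [528.1, 263.0, 184.2]
ee_rot: [-0.6, 0.8, -0.0, -0.0]
contact_force: [0.2, -0.1, -0.4]
gripper_width: 40.2
grasp_force: 0.0
[528.2741103  263.17801092 184.5900857 ]
(array([-6.1, -0. ,  4.6]), 'turn z -0.3', 'tilt(deg) 0.03', 'ydir 163.7')
```

View pics/w2.png

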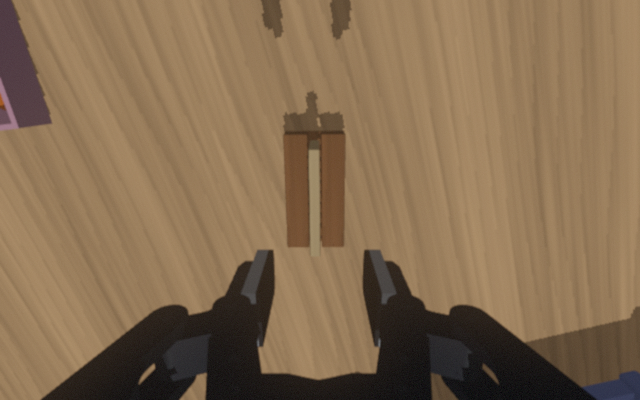

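```bash
python3 - <<'E'
from h import *
d=pickle.load(open("w2.pkl","rb"));H=hsv(d)
print(H[200,280:350:3].tolist()); print(H[245:262,314].tolist()); print(H[140:156,314].tolist())
g=d["image"][:,:,1].astype(float)
for r in (160,180,200,220,240):
    print(r,g[r,300:328].astype(int).tolist())
t=pickle.load(open("d0.pkl","rb"))
for n,m in (("top",(170,200,250,260)),("side",(240,310,330,390))):
    D=t[n];Hh=hsv(D);x0,y0,x1,y1=m
    k=(Hh[...,0]>18)&(Hh[...,1]<115)&(Hh[...,2]>125)
    k[:y0]=0;k[y1:]=0;k[:,:x0]=0;k[:,x1:]=0
    for b in blobs(k,30):
        print(n,b[:2],rect(D,b[2],51))
E
```

```text
[[17, 105, 156], [16, 101, 146], [15, 133, 121], [14, 146, 115], [14, 136, 114], [13, 143, 116], [13, 139, 119], [13, 142, 117], [14, 143, 114], [13, 138, 105], [19, 92, 150], [19, 87, 158], [19, 89, 158], [18, 98, 138], [14, 142, 113], [13, 140, 115], [14, 138, 113], [13, 150, 114], [13, 139, 117], [13, 141, 116], [13, 147, 113], [14, 132, 114], [16, 103, 153], [16, 101, 156]]
[[20, 85, 156], [19, 88, 157], [19, 88, 157], [19, 89, 155], [19, 87, 156], [19, 90, 156], [20, 89, 155], [20, 86, 157], [19, 89, 155], [19, 88, 157], [19, 89, 155], [18, 91, 154], [16, 102, 153], [15, 103, 153], [17, 103, 151], [17, 101, 151], [17, 102, 148]]
[[15, 114, 87], [19, 98, 91], [18, 98, 91], [17, 96, 90], [16, 99, 90], [16, 95, 91], [19, 97, 89], [17, 97, 89], [17, 95, 94], [17, 95, 116], [20, 87, 144], [19, 88, 157], [19, 86, 158], [19, 88, 157], [19, 87, 158], [19, 85, 159]]
160 [78, 77, 79, 78, 78, 77, 71, 72, 95, 131, 140, 139, 137, 137, 136, 136, 139, 138, 128, 99, 63, 61, 77, 83, 80, 82, 77, 76]
180 [80, 78, 80, 78, 78, 76, 74, 65, 79, 116, 136, 140, 139, 137, 138, 138, 139, 139, 133, 110, 72, 61, 77, 81, 83, 81, 82, 81]
200 [81, 80, 79, 81, 79, 78, 79, 72, 71, 100, 131, 140, 139, 139, 137, 136, 138, 139, 137, 117, 86, 72, 79, 84, 82, 80, 77, 79]
220 [81, 84, 82, 83, 80, 79, 78, 75, 72, 96, 130, 141, 139, 138, 135, 136, 137, 138, 137, 122, 86, 71, 77, 81, 85, 83, 80, 80]
240 [85, 83, 84, 83, 80, 80, 80, 72, 73, 82, 119, 135, 140, 139, 136, 136, 137, 137, 136, 119, 92, 85, 79, 78, 81, 80, 83, 82]
top ([181, 220, 38, 13, 122], [200.2, 226.0]) (array([531.5, 270.3]), 84.3, 7.5, 74.3)
side ([270, 320, 34, 35, 111], [286.9, 336.4]) (array([530.1, 262.1]), 67.8, 5.6, 73.4)
```

```bash
python3 - <<'E'
from h import *
d=pickle.load(open("w2.pkl","rb"));t=pickle.load(open("d0.pkl","rb"))
E=np.array([[313.6,149.3],[315.2,256.7]])
for z in (45,51,57):
    p=plane(d,E,z); v=p[1]-p[0]; print(z,p.round(1).tolist(),np.linalg.norm(v),np.degrees(np.arctan2(v[1],v[0])),"mid",p.mean(0))
print("width at 51", np.linalg.norm(np.diff(plane(d,[[308.7,200],[319.6,200]],51),axis=0)))
mid=np.array([(E[0]+E[1])/2])
print(tri(d,mid,t["top"],[[200.1,226.0]]))
print("top proj",proj(t["top"],plane(d,E,51)))
s=d["s"]; print(move_to(s,list(plane(d,E,51).mean(0)[:2])+[52],164))
E
```

```text
45 [[521.0, 230.5, 45.0], [544.6, 314.9, 45.0]] 87.65801204701701 74.37943484008048 mid [532.82361655 272.67875451  45.        ]
51 [[520.7, 229.5, 51.0], [543.7, 311.9, 51.0]] 85.60192609712759 74.37943484008048 mid [532.18215387 270.70274367  51.        ]
57 [[520.3, 228.5, 57.0], [542.8, 309.0, 57.0]] 83.54584014723811 74.37943484008046 mid [531.5406912  268.72673282  57.        ]
width at 51 8.188651726743101
(array([532.72983336, 272.62156485,  38.01708368]), np.float64(0.6092732056293911))
top proj [[218.09204155 230.82042824]
 [180.44478502 219.88062521]]
(array([ -8.3,  -1.6, 132.6]), 'turn z -0.3', 'tilt(deg) 0.03', 'ydir 163.7')
```

```bash
python3 -m pendant '[[-0.0083,-0.0016,0.01,0,0,-0.7,0.04],[0,0,0.014,0,0,0,0.03],[0,0,0.014,0,0,0,0.03],[0,0,0.014,0,0,0,0.03],[0,0,0.014,0,0,0,0.03],[0,0,0.014,0,0,0,0.03],[0,0,0.014,0,0,0,0.03],[0,0,0.014,0,0,0,0.03],[0,0,0.012,0,0,0,0.03],[0,0,0.009,0,0,0,0.03],[0,0,0.005,0,0,0,0.03],[0,0,0,0,0,0,0.03]]'; python3 -m pendant '[[0,0,0,0,0,0,0.03]]'; python3 snap.py w3;  python3 -m pendant '[[0,0,0,0,0,0,0.015],[0,0,0,0,0,0,0.01],[0,0,0,0,0,0,0.0],[0,0,0,0,0,0,0],[0,0,0,0,0,0,0],[0,0,0,0,0,0,0]]'
```

```text
clock: 4.95
position: [531.7, 270.5, 49.6]
ee_rot: [-0.605, 0.796, -0.0, -0.001]
contact_force: [0.6, 0.0, -0.1]
gripper_width: 29.9
grasp_force: 0.0
clock: 5.05
position: [532.3, 270.9, 50.7]
ee_rot: [-0.605, 0.796, -0.0, 0.0]
contact_force: [0.2, 0.7, -0.2]
gripper_width: 30.0
grasp_force: 0.0
clock: 5.7
position: [532.3, 270.9, 50.9]
ee_rot: [-0.605, 0.796, -0.0, 0.001]
contact_force: [0.3, -0.4, 3.8]
gripper_width: 6.7
grasp_force: 59.7
```

```bash
python3 -m pendant '[[0,0,-0.01,0,0,0,0],[0,0,-0.025,0,0,0,0],[0,0,-0.03,0,0,0,0],[0,0,-0.03,0,0,0,0],[0,0,-0.03,0,0,-4.2,0],[0,0,-0.015,0,0,-4.2,0],[0,0,0,0,0,0,0]]'; python3 snap.py w4
python3 - <<'E'
from h import *
from bench import arm
s=arm.read_state(); print(s["position"]); print(move_to(s,[521,30,190],172.8)); print(s["gripper_width"],s["grasp_force"])
E
```

```text
clock: 6.4
position: [532.5, 271.2, 193.2]
ee_rot: [-0.662, 0.749, -0.0, 0.002]
contact_force: [-0.4, 0.4, 0.5]
gripper_width: 6.9
grasp_force: 59.6
[531.62733213 270.66356094 191.08122805]
(array([240.1, -19.6,   0.8]), 'turn z 0.0', 'tilt(deg) 0.08', 'ydir 172.8')
6.771469397460627 59.5544707775116
```

```bash
python3 -m pendant '[[0.025,-0.0025,0,0,0,0,0],[0.035,-0.0025,0,0,0,0,0],[0.035,-0.0025,0,0,0,0,0],[0.035,-0.0025,0,0,0,0,0],[0.035,-0.0025,0,0,0,0,0],[0.03,-0.0025,0,0,0,0,0],[0.025,-0.0025,0,0,0,0,0],[0.02,-0.002,0,0,0,0,0],[0,0,0,0,0,0,0],[0,0,0,0,0,0,0]]'; python3 snap.py w5
python3 - <<'E'
from h import *
from bench import arm
s=arm.read_state(); print(s["position"],s["ee_rot"],move_to(s,[581.6,-11,190],172.8))
E
```

```text
clock: 7.45
position: [520.8, 29.7, 189.0]
ee_rot: [-0.661, 0.75, 0.001, -0.001]
contact_force: [0.3, 0.6, -0.7]
gripper_width: 6.9
grasp_force: 59.5
[521.13819756  30.22857293 189.3036895 ] [-6.61686746e-01  7.49779690e-01  5.03672773e-04 -9.01787551e-04] (array([ 33.4, -65.1,  -0.8]), 'turn z 0.1', 'tilt(deg) 0.12', 'ydir 172.9')
```

View pics/w5.png

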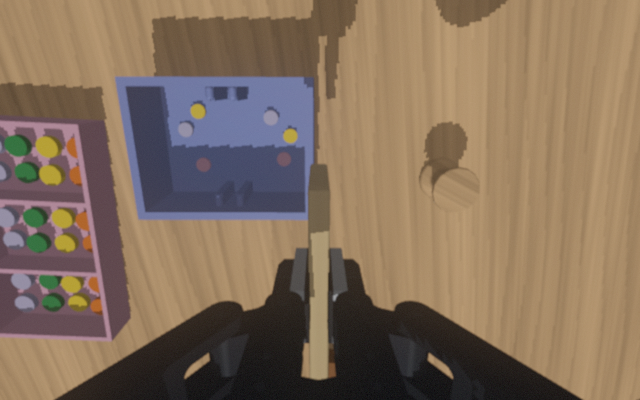

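```bash
python3 - <<'E'
from h import *
d=pickle.load(open("w5.pkl","rb"));H=hsv(d)
print(cam(d)[0])
m=(H[...,0]>108)&(H[...,0]<130)&(H[...,1]>60)
m=cv2.morphologyEx(m.astype(np.uint8),cv2.MORPH_OPEN,np.ones((3,3)))
b=max(blobs(m>0,500),key=lambda b:b[0][4]); print(b[:2])
k=max(cv2.findContours(b[2].astype(np.uint8),0,1)[0],key=cv2.contourArea).reshape(-1,2)
# fit outer edges using contour points in given windows
def fit(sel):
    return cv2.fitLine(k[sel].astype(np.float32),cv2.DIST_HUBER,0,.01,.01).ravel()
top=fit((k[:,1]<84)&(k[:,0]>130)&(k[:,0]<300)); bot=fit((k[:,1]>208)&(k[:,0]>150)&(k[:,0]<295))
lef=fit((k[:,0]<142)&(k[:,1]>90)&(k[:,1]<205)); rig=fit((k[:,0]>300)&(k[:,1]>88)&(k[:,1]<150))
def X(a,b):
    t=np.linalg.solve(np.c_[a[:2],-b[:2]],b[2:]-a[2:]); return a[2:]+t[0]*a[:2]
c=np.array([X(top,lef),X(top,rig),X(bot,rig),X(bot,lef)])+[0.25,0.25]; print(c.round(1).tolist())
for z in (54,60,66):
    p=plane(d,c,z)[:,:2]; e=np.roll(p,-1,0)-p
    print(z,"mid",p.mean(0).round(2),"sides",np.linalg.norm(e,axis=1).round(1),"ang",np.degrees(np.arctan2(e[:,1],e[:,0])).round(1))
cv2.imwrite("pics/w5c.png",cv2.resize(d["image"][70:225,110:330,::-1],(800,564),interpolation=cv2.INTER_CUBIC))
E
```

```text
[510.67012285 -47.35816306 305.62586826]
([116, 77, 198, 142, 23597], [219.8, 145.8])
[[116.4, 78.2], [312.2, 78.2], [312.2, 218.2], [139.5, 218.2]]
54 mid [585.78 -10.22] sides [133.  102.  132.7 101.8] ang [172.8  82.5  -7.2 -97.2]
60 mid [583.99 -11.1 ] sides [129.9  99.5 129.5  99.3] ang [172.8  82.5  -7.2 -97.2]
66 mid [582.2  -11.99] sides [126.7  97.1 126.3  96.9] ang [172.8  82.5  -7.2 -97.2]
```

View pics/w5c.png

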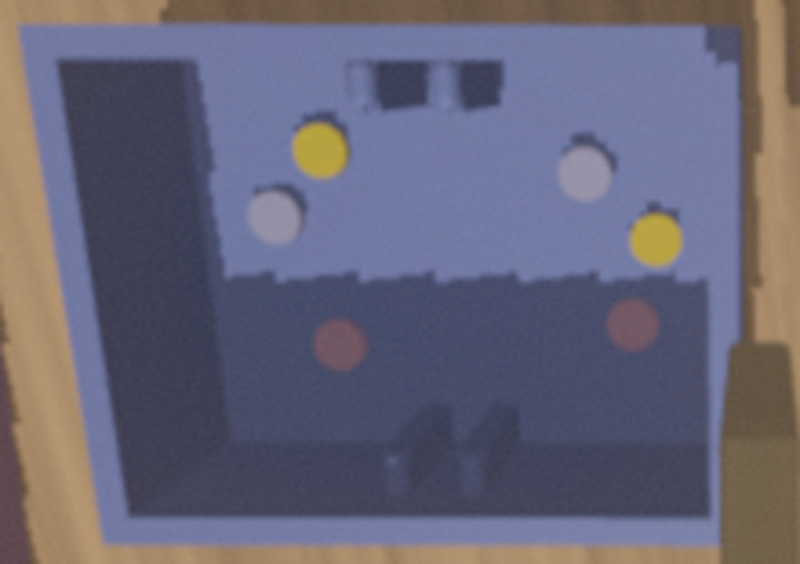

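```bash
python3 - <<'E'
from h import *
from bench import arm
d=pickle.load(open("w5.pkl","rb"));s=d["s"]
c=np.array([[115.6,77.3],[313.8,77.3],[307.2,218.7],[138.6,218.7]])
for z in (57,60,63):
    p=plane(d,c,z)[:,:2]; e=np.roll(p,-1,0)-p
    print(z,"mid",p.mean(0).round(2),"sides",np.linalg.norm(e,axis=1).round(1),"ang",np.degrees(np.arctan2(e[:,1],e[:,0])).round(1))
for z in (48,):
    p=plane(d,[[220.5,93],[229.5,200.2]],z); v=p[1]-p[0]; print(z,"ribs",p.round(1).tolist(),np.linalg.norm(v),np.degrees(np.arctan2(v[1],v[0])),"mid",p.mean(0))
M=R.from_quat(s["ee_rot"]).as_matrix()
g=d["image"][:,:,0].astype(int)
for r in (172,180,184,200,240): print(r,g[r,305:335].tolist())
print(g[155:200,319].tolist())
for z,uv in ((144,[319,164.5]),(189,[319,190.5])):
    P=plane(d,[uv],z)[0]; print(z,"tool frame",M.T@(P-s["position"]))
Q=[np.array(arm.read_state()["position"])for _ in range(3)];print(Q)
E
```

```text
57 mid [585.85 -10.9 ] sides [132.9 101.9 128.  101.5] ang [172.8  79.8  -7.2 -97.4]
60 mid [584.95 -11.34] sides [131.3 100.6 126.5 100.3] ang [172.8  79.8  -7.2 -97.4]
63 mid [584.04 -11.78] sides [129.7  99.4 124.9  99.1] ang [172.8  79.8  -7.2 -97.4]
48 ribs [[578.7, -50.9, 48.0], [588.5, 28.0, 48.0]] 79.50683811907949 82.97026393272735 mid [583.61181292 -11.41167496  48.        ]
172 [111, 118, 120, 117, 112, 99, 97, 101, 99, 99, 101, 97, 100, 100, 101, 98, 100, 100, 99, 99, 98, 101, 121, 150, 166, 169, 170, 171, 172, 170]
180 [103, 118, 121, 112, 99, 95, 95, 98, 98, 98, 98, 99, 97, 98, 100, 98, 99, 99, 97, 97, 98, 97, 101, 126, 156, 168, 170, 173, 172, 172]
184 [105, 118, 117, 107, 101, 98, 100, 98, 97, 98, 96, 99, 97, 100, 97, 99, 99, 100, 100, 96, 98, 98, 99, 112, 142, 163, 171, 171, 173, 173]
200 [105, 118, 118, 110, 111, 114, 115, 114, 113, 112, 113, 112, 113, 112, 114, 114, 115, 114, 114, 114, 115, 115, 113, 113, 126, 150, 167, 171, 172, 173]
240 [163, 162, 152, 124, 111, 120, 145, 170, 175, 174, 174, 172, 172, 172, 171, 172, 172, 172, 173, 173, 174, 174, 169, 155, 147, 158, 162, 163, 163, 165]
[169, 170, 169, 168, 169, 169, 169, 167, 152, 123, 104, 99, 98, 100, 98, 99, 100, 101, 100, 98, 97, 99, 98, 99, 98, 100, 97, 100, 98, 97, 99, 101, 101, 102, 101, 105, 110, 113, 114, 114, 112, 111, 114, 112, 112]
144 tool frame [42.87303943  1.55925767 45.33622437]
189 tool frame [43.54322332  1.39785843  0.3362734 ]
[array([521.13819756,  30.22857293, 189.3036895 ]), array([521.13819756,  30.22857293, 189.3036895 ]), array([521.13819756,  30.22857293, 189.3036895 ])]
```

```bash
python3 -m pendant '[[0.006,-0.011,0,0,0,0,0],[0.006,-0.0125,0,0,0,0,0],[0.006,-0.0125,0.01,0,0,0,0],[0.006,-0.0125,0.01,0,0,0,0],[0.0055,-0.0118,0.01,0,0,0,0],[0.004,-0.008,0.01,0,0,0,0],[0,0,0.01,0,0,0,0],[0,0,0.004,0,0,0,0],[0,0,0,0,0,0,0],[0,0,0,0,0,0,0]]'; python3 snap.py w6; python3 - <<'E'
from h import *
d=pickle.load(open("w6.pkl","rb")); print(d["s"]["position"])
cv2.imwrite("pics/w6c.png",np.hstack([cv2.resize(d["image"][40:240,240:400,::-1],(480,600),interpolation=cv2.INTER_CUBIC),cv2.resize(d["image"][::,:,::-1],(320,200)) if 0 else np.zeros((600,0,3),np.uint8)]))
E
```

```text
clock: 8.5
position: [585.2, -11.3, 136.7]
ee_rot: [-0.662, 0.749, -0.0, 0.0]
contact_force: [0.1, -1.2, 1.0]
gripper_width: 6.8
grasp_force: 59.5
[585.39128092 -11.28238349 137.01118166]
```

View pics/w6c.png

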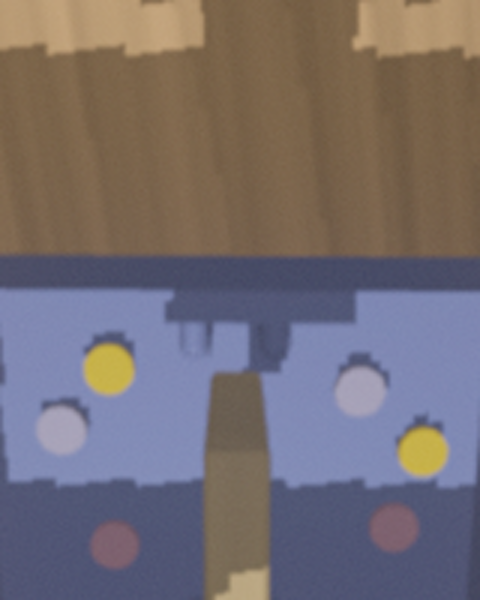

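```bash
python3 - <<'E'
from h import *
d=pickle.load(open("w6.pkl","rb"));s=d["s"]
M=R.from_quat(s["ee_rot"]).as_matrix()
for z,uv in ((60,[318,125.3]),(60,[318,136]),(92,[318.4,163.8]),(137+6-6,[318.4,190])):
    print(z,M.T@(plane(d,[uv],z)[0]-s["position"]))
E
```

```text
60 [57.19897065  1.01472453 76.9920243 ]
60 [51.41554855  1.01851708 76.99384254]
92 [42.83348628  1.18590107 44.99632786]
137 [ 4.33754020e+01  1.09986086e+00 -3.77528691e-03]
```

```bash
python3 -m pendant '[[0.0004,0.0003,0.01,0,0,0,0],[0,0,0.01,0,0,0,0],[0,0,0.01,0,0,0,0],[0,0,0.006,0,0,0,0],[0,0,0.005,0,0,0,0],[0,0,0.005,0,0,0,0],[0,0,0.004,0,0,0,0],[0,0,0.004,0,0,0,0]]';python3 -m pendant '[[0,0,0.004,0,0,0,0],[0,0,0,0,0,0,0]]'
```

```text
clock: 9.35
position: [585.1, -12.0, 82.1]
ee_rot: [-0.662, 0.75, -0.0, 0.0]
contact_force: [0.3, -0.1, -0.4]
gripper_width: 6.8
grasp_force: 59.5
clock: 9.55
position: [584.7, -12.0, 77.8]
ee_rot: [-0.662, 0.75, 0.0, -0.0]
contact_force: [-0.3, -0.2, -0.5]
gripper_width: 7.0
grasp_force: 59.5
```

```bash
python3 -m pendant '[[0,0,0.006,0,0,0,0],[0,0,0.006,0,0,0,0],[0,0,0.006,0,0,0,0],[0,0,0.005,0,0,0,0],[0,0,0.003,0,0,0,0],[0,0,0,0,0,0,0]]';python3 -m pendant '[[0,0,0.001,0,0,0,0],[0,0,0.001,0,0,0,0],[0,0,0,0,0,0,0]]'
```

```text
clock: 10.15
position: [584.7, -12.0, 51.7]
ee_rot: [-0.662, 0.75, 0.0, -0.0]
contact_force: [-0.0, -0.5, -0.9]
gripper_width: 7.1
grasp_force: 59.6
clock: 10.45
position: [585.1, -12.0, 50.9]
ee_rot: [-0.662, 0.749, -0.0, 0.0]
contact_force: [-0.6, -0.1, 2.6]
gripper_width: 6.9
grasp_force: 59.9
```

```bash
python3 -m pendant '[[0,0,0.001,0,0,0,0],[0,0,0.0005,0,0,0,0],[0,0,0,0,0,0,0]]';python3 -m pendant '[[0,0,0,0,0,0,0.012],[0,0,0,0,0,0,0.02],[0,0,0,0,0,0,0.025],[0,0,0,0,0,0,0.025]]';python3 -m pendant '[[0,0,-0.01,0,0,0,0.025],[0,0,-0.02,0,0,0,0.025],[0,0,-0.03,0,0,0,0.025],[0,0,-0.035,0,0,0,0.025],[0,0,-0.035,0,0,0,0.025],[0.02,0,-0.01,0,0,0,0.06],[0,0,0,0,0,0,0.08],[0,0,0,0,0,0,0.08]]'; python3 snap.py w7
```

```text
clock: 10.75
position: [585.2, -12.0, 50.9]
ee_rot: [-0.662, 0.749, -0.0, 0.0]
contact_force: [-3.7, 1.0, 11.5]
gripper_width: 7.0
grasp_force: 61.4
clock: 11.15
position: [584.8, -12.0, 48.4]
ee_rot: [-0.662, 0.75, 0.0, -0.0]
contact_force: [0.2, -0.9, 1.1]
gripper_width: 25.0
grasp_force: 0.0
clock: 11.95
position: [582.1, -32.0, 189.1]
ee_rot: [-0.662, 0.75, 0.0, 0.0]
contact_force: [-0.6, -0.1, 0.4]
gripper_width: 67.7
grasp_force: 0.0
```

View pics/w7.png

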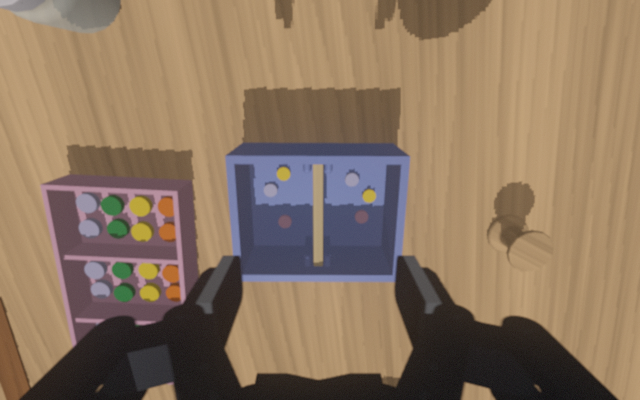

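```bash
python3 - <<'E'
from h import *
d=pickle.load(open("w7.pkl","rb"));s=d["s"];H=hsv(d);g=d["image"].astype(int)
M=R.from_quat(s["ee_rot"]).as_matrix();T=lambda uv,z:(M.T@(plane(d,[uv],z)[0]-s["position"])).round(2)
print("col318 R", [(i,g[i,318,0]) for i in list(range(158,170))+list(range(258,272))])
print("row215 R", [(i,g[215,i,0]) for i in range(308,330)])
b=(H[...,0]>108)&(H[...,0]<130)&(H[...,1]>60)
for r in (175,200,225,250): 
    u=np.where(b[r,215:425])[0]+215; print(r,u.min(),u.max())
for c in (270,300,350,370):
    print(c,[(i,H[i,c,2]) for i in range(148,164,1)],[(i,H[i,c,0]) for i in range(275,286)])
E
```

```text
col318 R [(158, np.int64(121)), (159, np.int64(122)), (160, np.int64(123)), (161, np.int64(122)), (162, np.int64(121)), (163, np.int64(131)), (164, np.int64(156)), (165, np.int64(175)), (166, np.int64(177)), (167, np.int64(176)), (168, np.int64(177)), (169, np.int64(176)), (258, np.int64(173)), (259, np.int64(174)), (260, np.int64(173)), (261, np.int64(168)), (262, np.int64(143)), (263, np.int64(120)), (264, np.int64(110)), (265, np.int64(105)), (266, np.int64(89)), (267, np.int64(72)), (268, np.int64(69)), (269, np.int64(71)), (270, np.int64(72)), (271, np.int64(71))]
row215 R [(308, np.int64(78)), (309, np.int64(75)), (310, np.int64(75)), (311, np.int64(78)), (312, np.int64(105)), (313, np.int64(149)), (314, np.int64(174)), (315, np.int64(178)), (316, np.int64(177)), (317, np.int64(175)), (318, np.int64(175)), (319, np.int64(176)), (320, np.int64(177)), (321, np.int64(174)), (322, np.int64(157)), (323, np.int64(109)), (324, np.int64(79)), (325, np.int64(74)), (326, np.int64(75)), (327, np.int64(76)), (328, np.int64(78)), (329, np.int64(77))]
175 228 407
200 230 404
225 232 402
250 
[... 1664 characters left out ...]
116)), (281, np.uint8(129)), (282, np.uint8(10)), (283, np.uint8(17)), (284, np.uint8(16)), (285, np.uint8(16))]
370 [(148, np.uint8(95)), (149, np.uint8(98)), (150, np.uint8(94)), (151, np.uint8(95)), (152, np.uint8(95)), (153, np.uint8(96)), (154, np.uint8(98)), (155, np.uint8(117)), (156, np.uint8(152)), (157, np.uint8(168)), (158, np.uint8(169)), (159, np.uint8(169)), (160, np.uint8(168)), (161, np.uint8(170)), (162, np.uint8(169)), (163, np.uint8(170))] [(275, np.uint8(116)), (276, np.uint8(117)), (277, np.uint8(115)), (278, np.uint8(116)), (279, np.uint8(116)), (280, np.uint8(117)), (281, np.uint8(129)), (282, np.uint8(8)), (283, np.uint8(16)), (284, np.uint8(16)), (285, np.uint8(16))]
```

```bash
python3 - <<'E'
from h import *
d=pickle.load(open("w7.pkl","rb"));s=d["s"]
M=R.from_quat(s["ee_rot"]).as_matrix();T=lambda uv,z:(M.T@(plane(d,[uv],z)[0]-s["position"])).round(2)
for z in (57,60,63): print(z,"rim",T([317,155.3],z),T([317,281],z),T([230.9,212],z),T([403.8,212],z))
for z in (46,50,54): print(z,"div",T([317.8,163.6],z),T([317.8,264],z), T([312.6,215],z), T([322.9,215],z))
print(s["position"],move_to(s,[541.5-0,-255.5,185],109.5), move_to(s,[541.5,-255.5,185],19.5))
E
```

```text
57 rim [ 30.04  -0.3  131.32] [-72.68  -0.37 131.32] [-13.31 -65.43 131.24] [-13.29  65.32 131.4 ]
60 rim [ 30.62  -0.29 128.32] [-70.86  -0.36 128.32] [-12.21 -64.63 128.24] [-12.19  64.54 128.4 ]
63 rim [ 31.2   -0.28 125.32] [-69.04  -0.35 125.32] [-11.11 -63.83 125.25] [-11.09  63.76 125.39]
46 div [ 21.58   0.25 142.32] [-63.29   0.25 142.32] [-19.88  -3.86 142.32] [-19.88   4.29 142.32]
50 div [ 22.45   0.26 138.32] [-61.11   0.26 138.32] [-18.37  -3.79 138.32] [-18.37   4.24 138.32]
54 div [ 23.32   0.27 134.32] [-58.94   0.27 134.32] [-16.86  -3.72 134.32] [-16.86   4.18 134.32]
[581.91565514 -31.7639285  188.31983621] (array([227. ,  12.4,   3.3]), 'turn z 63.4', 'tilt(deg) 0.07', 'ydir 172.9') (array([227. ,  12.4,   3.3]), 'turn z -26.6', 'tilt(deg) 0.07', 'ydir 172.9')
```

```bash
python3 -m pendant '[[0.02,0.001,0,0,0,0,0.06],[0.035,0.002,0,0,0,0,0.06],[0.04,0.002,0,0,0,0,0.06],[0.04,0.002,0,0,0,0,0.06],[0.04,0.002,0,0,0,0,0.06],[0.032,0.002,0,0,0,-6.6,0.06],[0.017,0.001,0,0,0,-7,0.06],[0,0,0,0,0,-7,0.06],[0,0,0,0,0,-6,0.06],[0,0,0,0,0,0,0.06],[0,0,0,0,0,0,0.06]]'; python3 snap.py w8; python3 - <<'E'
from h import *
d=pickle.load(open("w8.pkl","rb"));s=d["s"];print(s["joints"].round(2),s["position"],move_to(s,[541.5,-255.5,185],19.5))
H=hsv(d)
br=(H[...,0]<18)&(H[...,1]>120)&(H[...,2]<190)
for b in blobs(br,60)[:12]: print("br",b[:2])
wh=(H[...,1]<45)&(H[...,2]>110)
for b in blobs(wh,500): print("wh",b[:2],rect(d,b[2],15))
E
```

```text
clock: 13.1
position: [544.7, -252.4, 187.8]
ee_rot: [0.816, -0.578, -0.001, 0.0]
contact_force: [0.1, -0.3, -1.1]
gripper_width: 59.9
grasp_force: 0.0
[-0.16  0.4  -0.15 -0.   -1.02  0.5 ] [ 544.76699903 -252.39432555  188.11629227] (array([1.8, 4.1, 3.1]), 'turn z -0.1', 'tilt(deg) 0.08', 'ydir -160.6')
br ([61, 337, 21, 21, 281], [71.2, 348.0])
wh ([234, 109, 176, 129, 18278], [320.1, 172.6]) (array([ 542.3, -256.5]), 142.0, 112.1, 19.4)
wh ([0, 144, 46, 77, 2765], [19.3, 185.4]) (array([ 781.1, -162.2]), 68.0, 37.5, -86.2)
```

View pics/w8.png

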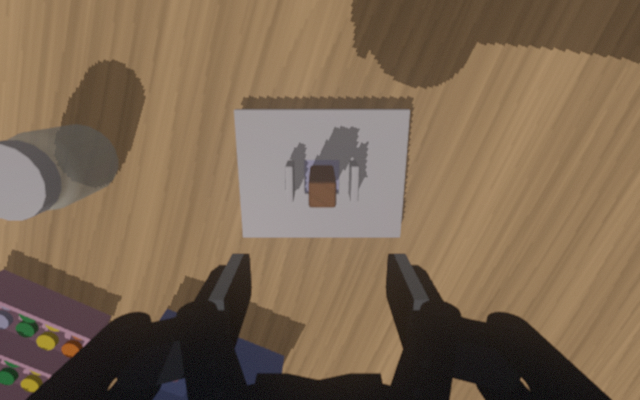

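```bash
python3 - <<'E'
from h import *
d=pickle.load(open("w8.pkl","rb"));s=d["s"]
g=d["image"].astype(int)
print("row195",[(i,g[195,i,0]-g[195,i,2]) for i in range(303,342)])
print("col322",[(i,g[i,322,0]) for i in range(160,214)])
print("row185",[(i,g[185,i,1]) for i in list(range(284,300))+list(range(344,362))])
E
```

```text
row195 [(303, np.int64(5)), (304, np.int64(4)), (305, np.int64(5)), (306, np.int64(6)), (307, np.int64(7)), (308, np.int64(14)), (309, np.int64(37)), (310, np.int64(49)), (311, np.int64(52)), (312, np.int64(50)), (313, np.int64(50)), (314, np.int64(51)), (315, np.int64(51)), (316, np.int64(51)), (317, np.int64(53)), (318, np.int64(51)), (319, np.int64(53)), (320, np.int64(54)), (321, np.int64(52)), (322, np.int64(52)), (323, np.int64(55)), (324, np.int64(52)), (325, np.int64(52)), (326, np.int64(52)), (327, np.int64(54)), (328, np.int64(53)), (329, np.int64(52)), (330, np.int64(53)), (331, np.int64(53)), (332, np.int64(54)), (333, np.int64(52)), (334, np.int64(44)), (335, np.int64(26)), (336, np.int64(10)), (337, np.int64(5)), (338, np.int64(5)), (339, np.int64(4)), (340, np.int64(4)), (341, np.int64(5))]
col322 [(160, np.int64(96)), (161, np.int64(90)), (162, np.int64(91)), (163, np.int64(90)), (164, np.int64(90)), (165, np.int64(78)), (166, np.int64(73)), (167, np.int64(75)), (168, np.int64(73)), (169, np.int64(72)), (170, np.int64(71)), (171, np.int64(71)), (172, np.int64(71)), (1
[... 940 characters left out ...]
, (286, np.int64(153)), (287, np.int64(156)), (288, np.int64(156)), (289, np.int64(155)), (290, np.int64(153)), (291, np.int64(147)), (292, np.int64(127)), (293, np.int64(92)), (294, np.int64(87)), (295, np.int64(98)), (296, np.int64(99)), (297, np.int64(101)), (298, np.int64(99)), (299, np.int64(105)), (344, np.int64(152)), (345, np.int64(153)), (346, np.int64(153)), (347, np.int64(149)), (348, np.int64(132)), (349, np.int64(111)), (350, np.int64(114)), (351, np.int64(136)), (352, np.int64(152)), (353, np.int64(155)), (354, np.int64(154)), (355, np.int64(154)), (356, np.int64(151)), (357, np.int64(143)), (358, np.int64(118)), (359, np.int64(104)), (360, np.int64(126)), (361, np.int64(147))]
```

```bash
python3 - <<'E'
from h import *
d=pickle.load(open("w8.pkl","rb"));s=d["s"];t=pickle.load(open("d0.pkl","rb"))
M=R.from_quat(s["ee_rot"]).as_matrix();T=lambda uv,z:(M.T@(plane(d,[uv],z)[0]-s["position"])).round(2)
for z in (61,67,73): print(z,T([308.8,195],z),T([335.2,195],z),T([322,182.5],z),T([322,206.9],z))
P=plane(d,[[322,195]],67); print(P); print("tabs",T([284.5,185],39),T([358.5,185],39),"lid in tool",(M.T@(np.array([542.3,-256.5,15])-s["position"])).round(2))
# two-view height of knob: side view knob top
print(proj(t["side"],P),proj(t["top"],P)); Hh=hsv(t["side"]); k=(Hh[...,0]<18)&(Hh[...,1]>130)&(Hh[...,2]<125)
b=[b for b in blobs(k,80) if abs(b[1][0]-390)<8 and b[1][1]<150][0]; print(b[:2])
print(tri(d,[[322,195]],t["side"],[[b[1][0],b[0][1]+2.5]]))
print(move_to(s,[P[0][0],P[0][1],68],19.4))
E
```

```text
61 [  1.29  -6.15 127.11] [  1.28  13.09 127.13] [ 10.73   3.43 127.11] [ -7.91   3.5  127.13]
67 [  3.17  -5.99 121.11] [  3.17  12.78 121.13] [ 12.38   3.36 121.11] [ -5.8    3.43 121.12]
73 [  5.05  -5.83 115.11] [  5.05  12.47 115.13] [ 14.03   3.29 115.11] [ -3.69   3.35 115.12]
[[ 542.4544513  -256.47977144   67.        ]]
tabs [  2.65 -25.82 149.08] [  2.64  32.46 149.15] lid in tool [  3.17   3.48 173.12]
[[391.94329853 125.64755371]] [[446.38007606 221.33100248]]
([386, 123, 11, 23, 139], [390.6, 133.7])
(array([ 543.94012397, -256.12133871,   66.93783143]), np.float64(3.0590917240619513))
(array([  3.2,   3.4, 120.1]), 'turn z 0.0', 'tilt(deg) 0.08', 'ydir -160.6')
```

```bash
python3 -m pendant '[[0.0032,0.003,0.01,0,0,0,0.05],[0,0,0.015,0,0,0,0.045],[0,0,0.015,0,0,0,0.045],[0,0,0.015,0,0,0,0.045],[0,0,0.015,0,0,0,0.045],[0,0,0.015,0,0,0,0.045],[0,0,0.015,0,0,0,0.045],[0,0,0.01,0,0,0,0.045],[0,0,0.006,0,0,0,0.045],[0,0,0.004,0,0,0,0.045],[0,0,0,0,0,0,0.04],[0,0,0,0,0,0,0.035]]';python3 -m pendant '[[0,0,0,0,0,0,0.03],[0,0,0,0,0,0,0.025],[0,0,0,0,0,0,0.022],[0,0,0,0,0,0,0.018],[0,0,0,0,0,0,0.01],[0,0,0,0,0,0,0],[0,0,0,0,0,0,0],[0,0,0,0,0,0,0]]'
```

```text
clock: 14.35
position: [543.4, -257.0, 69.3]
ee_rot: [0.817, -0.577, 0.0, -0.0]
contact_force: [0.4, 0.5, 0.3]
gripper_width: 34.8
grasp_force: 0.0
clock: 15.15
position: [543.4, -256.9, 69.4]
ee_rot: [0.817, -0.577, 0.0, -0.0]
contact_force: [-0.3, 0.6, 5.2]
gripper_width: 19.0
grasp_force: 59.7
```

```bash
python3 -m pendant '[[0,0,-0.005,0,0,0,0],[0,0,-0.01,0,0,0,0],[0,0,-0.015,0,0,0,0],[0,0,-0.02,0,0,0,0],[0,0,-0.02,0,0,0,0],[0,0,-0.02,0,0,0,0],[0,0,-0.015,0,0,0,0],[0,0,-0.008,0,0,0,0],[0,0,0,0,0,0,0]]'; python3 - <<'E'
from h import *
from bench import arm
s=arm.read_state();print(s["position"],move_to(s,[585,-12,182],172.9),s["gripper_width"],s["contact_force"],s["wrist_torque"])
E
```

```text
clock: 16.05
position: [543.2, -257.0, 182.6]
ee_rot: [0.817, -0.577, 0.001, -0.0]
contact_force: [0.8, -0.4, -4.0]
gripper_width: 19.0
grasp_force: 59.0
[ 543.23547252 -256.97760842  182.63037753] (array([-217. , -121.1,    0.7]), 'turn z 26.6', 'tilt(deg) 0.09', 'ydir -160.5') 18.99094515189242 [ 0.84731942 -0.37134708 -3.98890479] [ 0.00603861 -0.01620966  0.01203582]
```

```bash
python3 -m pendant '[[-0.011,-0.006,0,0,0,0,0],[-0.022,-0.012,0,0,0,0,0],[-0.031,-0.0173,0,0,0,0,0],[-0.031,-0.0173,0,0,0,0,0],[-0.031,-0.0173,0,0,0,0,0],[-0.031,-0.0173,0,0,0,0,0],[-0.028,-0.0157,0,0,0,0,0],[-0.02,-0.0111,0,0,0,0,0],[-0.009,-0.005,0,0,0,0,0],[-0.003,-0.0021,0,0,0,3,0],[0,0,0,0,0,5,0],[0,0,0,0,0,5,0]]';python3 -m pendant '[[0,0,0,0,0,5,0],[0,0,0,0,0,5,0],[0,0,0,0,0,3.6,0],[0,0,0,0,0,0,0],[0,0,0,0,0,0,0],[0,0,0,0,0,0,0]]'; python3 snap.py w9;  python3 - <<'E'
from h import *
d=pickle.load(open("w9.pkl","rb"));s=d["s"];print(s["position"],move_to(s,[585,-12,182],172.9),s["gripper_width"])
M=R.from_quat(s["ee_rot"]).as_matrix()
H=hsv(d)
wh=(H[...,1]<60)&(H[...,2]>95)
for b in blobs(wh,2500):
    print("wh",b[:2])
E
```

```text
clock: 17.25
position: [584.0, -11.6, 180.6]
ee_rot: [0.745, -0.667, -0.001, 0.001]
contact_force: [0.6, -0.8, -4.3]
gripper_width: 18.9
grasp_force: 58.9
clock: 17.85
position: [584.5, -12.0, 181.4]
ee_rot: [-0.662, 0.749, 0.0, -0.0]
contact_force: [0.7, -0.4, -4.1]
gripper_width: 18.7
grasp_force: 58.9
[584.58680464 -11.91419178 181.53331947] (array([ 0. , -0.4, -0.5]), 'turn z 0.0', 'tilt(deg) 0.03', 'ydir 172.9') 18.847500193792754
wh ([26, 126, 439, 246, 50289], [276.3, 211.8])
```

View pics/w9.png

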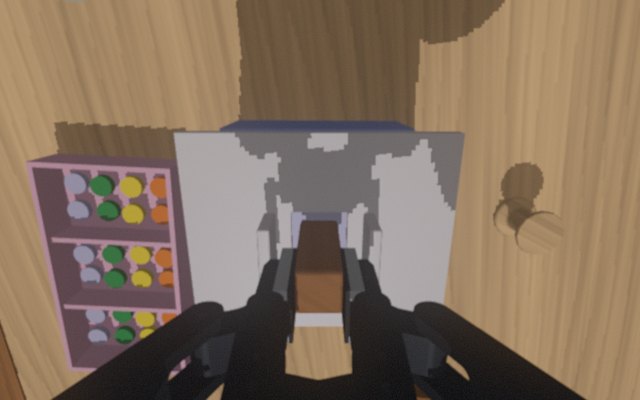

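```bash
python3 - <<'E'
from h import *
d=pickle.load(open("w9.pkl","rb"));s=d["s"];g=d["image"].astype(int)
M=R.from_quat(s["ee_rot"]).as_matrix();T=lambda uv,z:(M.T@(plane(d,[uv],z)[0]-s["position"])).round(2)
print("lid edge",T([176,131.5],127),T([462,131.5],127))
print([(i,g[i,320,0]) for i in list(range(244,262))+list(range(304,322))])
print([(i,g[280,i,0]) for i in list(range(292,302))+list(range(338,350))])
for v in (252,312): print(v,T([320,v],179))
w=hsv(d)
for r in (123,125,127): 
    q=(w[r,:,0]>105)&(w[r,:,0]<135)&(w[r,:,1]>70); u=np.where(q[200:440])[0]+200; print(r,u.min(),u.max())
E
```

```text
lid edge [ 56.53 -67.77  54.51] [56.63 70.58 54.59]
[(244, np.int64(74)), (245, np.int64(72)), (246, np.int64(71)), (247, np.int64(74)), (248, np.int64(74)), (249, np.int64(70)), (250, np.int64(75)), (251, np.int64(74)), (252, np.int64(73)), (253, np.int64(76)), (254, np.int64(72)), (255, np.int64(73)), (256, np.int64(73)), (257, np.int64(70)), (258, np.int64(72)), (259, np.int64(71)), (260, np.int64(70)), (261, np.int64(72)), (304, np.int64(123)), (305, np.int64(122)), (306, np.int64(123)), (307, np.int64(124)), (308, np.int64(125)), (309, np.int64(125)), (310, np.int64(127)), (311, np.int64(126)), (312, np.int64(138)), (313, np.int64(161)), (314, np.int64(178)), (315, np.int64(180)), (316, np.int64(180)), (317, np.int64(180)), (318, np.int64(180)), (319, np.int64(179)), (320, np.int64(180)), (321, np.int64(179))]
[(292, np.int64(46)), (293, np.int64(45)), (294, np.int64(57)), (295, np.int64(77)), (296, np.int64(99)), (297, np.int64(119)), (298, np.int64(127)), (299, np.int64(126)), (300, np.int64(128)), (301, np.int64(126)), (338, np.int64(128)), (339, np.int64(129)), (340, np.int64(122)), (341, np.int64(118)), (342, np.int64(101)), (343, np.int64(62)), (344, np.int64(44)), (345, np.int64(44)), (346, np.int64(43)), (347, np.int64(48)), (348, np.int64(58)), (349, np.int64(69))]
252 [18.22  1.63  2.54]
312 [-8.25  1.7   2.53]
123 293 364
125 288 368
127 296 358
```

```bash
python3 -m pendant '[[-0.0007,-0.0006,0.005,0,0,0,0],[0,0,0.009,0,0,0,0],[0,0,0.01,0,0,0,0],[0,0,0.01,0,0,0,0],[0,0,0.008,0,0,0,0],[0,0,0.005,0,0,0,0],[0,0,0.003,0,0,0,0],[0,0,0,0,0,0,0]]';python3 -m pendant '[[0,0,0.001,0,0,0,0],[0,0,0.001,0,0,0,0],[0,0,0.001,0,0,0,0],[0,0,0.001,0,0,0,0],[0,0,0,0,0,0,0]]'
```

```text
clock: 18.7
position: [585.3, -11.3, 131.4]
ee_rot: [-0.662, 0.749, 0.0, -0.0]
contact_force: [0.2, -0.4, -3.1]
gripper_width: 18.9
grasp_force: 58.9
clock: 19.2
position: [585.3, -11.3, 127.7]
ee_rot: [-0.662, 0.75, 0.0, -0.0]
contact_force: [-0.6, -0.6, -3.8]
gripper_width: 18.8
grasp_force: 58.9
```

```bash
python3 -m pendant '[[0,0,0.001,0,0,0,0],[0,0,0.001,0,0,0,0],[0,0,0.001,0,0,0,0],[0,0,0,0,0,0,0]]';python3 -m pendant '[[0,0,0.0005,0,0,0,0],[0,0,0.0005,0,0,0,0],[0,0,0,0,0,0,0]]';python3 -m pendant '[[0,0,0.0005,0,0,0,0],[0,0,0.0005,0,0,0,0],[0,0,0,0,0,0,0]]'
```

```text
clock: 19.6
position: [585.3, -11.3, 124.6]
ee_rot: [-0.662, 0.749, 0.0, -0.0]
contact_force: [0.3, -0.4, -4.4]
gripper_width: 18.9
grasp_force: 58.9
clock: 19.9
position: [585.4, -11.3, 123.8]
ee_rot: [-0.662, 0.75, 0.0, -0.0]
contact_force: [0.7, 1.0, -3.1]
gripper_width: 18.9
grasp_force: 58.9
clock: 20.2
position: [585.5, -11.3, 123.3]
ee_rot: [-0.662, 0.749, -0.0, 0.0]
contact_force: [-2.4, -0.3, 0.5]
gripper_width: 18.7
grasp_force: 59.4
```

```bash
python3 -m pendant '[[0,0,0.0005,0,0,0,0],[0,0,0,0,0,0,0]]';python3 -m pendant '[[0,0,0,0,0,0,0.022],[0,0,0,0,0,0,0.03],[0,0,0,0,0,0,0.035],[0,0,0,0,0,0,0.04],[0,0,0,0,0,0,0.04]]';python3 -m pendant '[[0,0,-0.01,0,0,0,0.04],[0,0,-0.02,0,0,0,0.05],[0,0,-0.025,0,0,0,0.07],[0,0,-0.025,0,0,0,0.085],[0,0,-0.02,0,0,0,0.085],[0,0,-0.01,0,0,0,0.085],[0,0,0,0,0,0,0.085],[0,0,0,0,0,0,0.085]]'; python3 snap.py w10
```

```text
clock: 20.4
position: [585.5, -11.3, 123.3]
ee_rot: [-0.662, 0.749, -0.0, 0.0]
contact_force: [-3.3, 0.7, 5.9]
gripper_width: 18.8
grasp_force: 60.2
clock: 20.9
position: [585.6, -11.3, 122.2]
ee_rot: [-0.662, 0.75, -0.0, 0.0]
contact_force: [0.6, -0.3, -0.3]
gripper_width: 40.2
grasp_force: 0.0
clock: 21.7
position: [584.9, -11.3, 231.6]
ee_rot: [-0.662, 0.75, 0.001, -0.0]
contact_force: [-0.5, -0.7, 0.2]
gripper_width: 85.5
grasp_force: 0.0
```

View pics/w10.png

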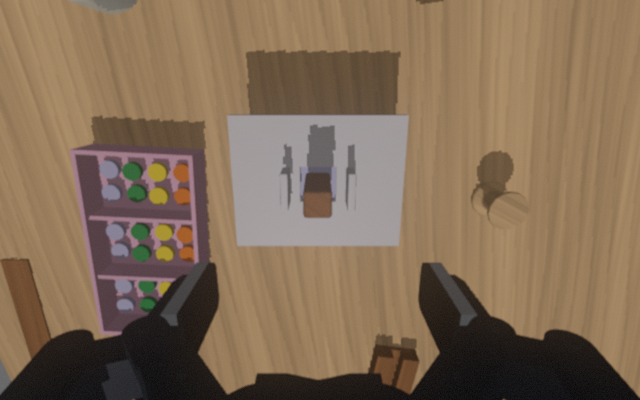

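```bash
python3 - <<'E'
from h import *
d=pickle.load(open("w10.pkl","rb"));s=d["s"];H=hsv(d);g=d["image"].astype(int)
M=R.from_quat(s["ee_rot"]).as_matrix();T=lambda uv,z:(M.T@(plane(d,[uv],z)[0]-s["position"])).round(2)
wh=(H[...,1]<45)&(H[...,2]>110)
b=max(blobs(wh,3000),key=lambda b:b[0][4])
for z in (66,69,72):
    r=rect(d,b[2],z); print(z,r,(M.T@(np.array([*r[0],z])-s["position"])).round(2))
print([(i,g[208,i,0]-g[208,i,2]) for i in list(range(298,310))+list(range(326,338))])
print([(i,g[i,317,0]) for i in list(range(184,200))+list(range(210,222))])
print([(i,g[180,i,1]) for i in list(range(276,294))+list(range(342,360))])
print("tabs",T([279,190],93),T([357,190],93),T([284,173],93),T([284,210],93))
for z in (118,121,124): print("knob",z,T([303,205],z),T([331.5,205],z),T([317,190],z),T([317,217],z))
E
```

```text
66 (array([584.3, -10.9]), 143.1, 113.1, -7.1) [-4.4000e-01  9.0000e-02  1.6509e+02]
69 (array([584.2, -11.7]), 141.6, 111.9, -7.1) [3.6000e-01 1.0000e-01 1.6209e+02]
72 (array([584.1, -12.6]), 140.1, 110.7, -7.1) [1.2700e+00 9.0000e-02 1.5909e+02]
[(298, np.int64(5)), (299, np.int64(6)), (300, np.int64(4)), (301, np.int64(5)), (302, np.int64(6)), (303, np.int64(17)), (304, np.int64(41)), (305, np.int64(49)), (306, np.int64(55)), (307, np.int64(53)), (308, np.int64(53)), (309, np.int64(52)), (326, np.int64(54)), (327, np.int64(55)), (328, np.int64(54)), (329, np.int64(53)), (330, np.int64(44)), (331, np.int64(22)), (332, np.int64(8)), (333, np.int64(5)), (334, np.int64(4)), (335, np.int64(4)), (336, np.int64(5)), (337, np.int64(4))]
[(184, np.int64(75)), (185, np.int64(75)), (186, np.int64(73)), (187, np.int64(74)), (188, np.int64(75)), (189, np.int64(74)), (190, np.int64(73)), (191, np.int64(83)), (192, np.int64(93)), (193, np.int64(106)), (194, np.int64(113)), (195, np.int64(118)), (196, np.int64(118)), (197, np.int64(120)), (198, np.int64(120)), (199, np.int64(121)), (210, np.int6
[... 740 characters left out ...]
np.int64(106)), (347, np.int64(93)), (348, np.int64(116)), (349, np.int64(146)), (350, np.int64(158)), (351, np.int64(156)), (352, np.int64(156)), (353, np.int64(157)), (354, np.int64(155)), (355, np.int64(146)), (356, np.int64(144)), (357, np.int64(155)), (358, np.int64(155)), (359, np.int64(158))]
tabs [  1.83 -29.14 138.02] [  1.85  30.18 138.16] [ 15.11 -24.96 138.04] [-14.32 -25.81 138.02]
knob 118 [ -1.6   -9.9  113.06] [ -1.59   9.92 113.11] [  9.29  -0.16 113.09] [-10.52  -0.16 113.08]
knob 121 [ -0.56  -9.76 110.06] [ -0.56   9.8  110.11] [ 10.18  -0.15 110.09] [ -9.37  -0.15 110.08]
knob 124 [  0.47  -9.62 107.07] [  0.48   9.68 107.11] [ 11.07  -0.14 107.09] [ -8.22  -0.14 107.08]
```

```bash
python3 -m pendant '[[0.0004,0.0002,0.01,0,0,0,0.085],[0,0,0.02,0,0,0,0.085],[0,0,0.02,0,0,0,0.085],[0,0,0.02,0,0,0,0.085],[0,0,0.018,0,0,0,0.085],[0,0,0.015,0,0,0,0.085],[0,0,0.012,0,0,0,0.085],[0,0,0.01,0,0,0,0.085],[0,0,0.006,0,0,0,0.085],[0,0,0.003,0,0,0,0.085],[0,0,0,0,0,0,0.085]]'; python3 -m pendant '[[0,0,0,0,0,0,0.078],[0,0,0,0,0,0,0.072],[0,0,0,0,0,0,0.068],[0,0,0,0,0,0,0.065],[0,0,0,0,0,0,0.063],[0,0,0,0,0,0,0.062]]'
```

```text
clock: 22.85
position: [585.2, -11.7, 98.2]
ee_rot: [-0.662, 0.749, -0.0, -0.0]
contact_force: [-0.1, 0.2, 0.1]
gripper_width: 85.4
grasp_force: 0.0
clock: 23.45
position: [585.2, -11.6, 98.4]
ee_rot: [-0.662, 0.749, -0.0, 0.0]
contact_force: [-0.1, -0.2, -0.6]
gripper_width: 62.4
grasp_force: 0.0
```

Down 2 mm more, then close gently.

```bash
python3 -m pendant '[[0,0,0.002,0,0,0,0.062],[0,0,0,0,0,0,0.06],[0,0,0,0,0,0,0.058],[0,0,0,0,0,0,0.056],[0,0,0,0,0,0,0.05],[0,0,0,0,0,0,0.04],[0,0,0,0,0,0,0.02],[0,0,0,0,0,0,0.0],[0,0,0,0,0,0,0.0],[0,0,0,0,0,0,0]]'
```

```text
clock: 24.45
position: [585.4, -11.7, 96.7]
ee_rot: [-0.662, 0.749, -0.0, 0.0]
contact_force: [-1.1, 0.3, 6.5]
gripper_width: 56.9
grasp_force: 64.6
```

```bash
python3 -m pendant '[[0,0,-0.002,0,0,0,0],[0,0,-0.003,0,0,0,0],[0,0,-0.005,0,0,0,0],[0,0,-0.006,0,0,0,0],[0,0,-0.006,0,0,0,0],[0,0,0,0,0,0,0]]';python3 -m pendant '[[0,0,-0.006,0,0,0,0],[0,0,-0.01,0,0,0,0],[0,0,-0.012,0,0,0,0],[0,0,-0.012,0,0,0,0],[0,0,-0.012,0,0,0,0],[0,0,-0.012,0,0,0,0],[0,0,-0.008,0,0,0,0],[0,0,-0.006,0,0,0,0],[0,0,0,0,0,0,0],[0,0,0,0,0,0,0]]'; python3 - <<'E'
from h import *
from bench import arm
a=arm.get_image("side");b=arm.get_image("top")
cv2.imwrite("pics/end.png",np.hstack([cv2.resize(a["image"][110:270,250:450,::-1],(500,400)),cv2.resize(b["image"][150:270,280:400,::-1],(300,400))]))
E
```

```text
clock: 25.05
position: [585.9, -11.5, 119.6]
ee_rot: [-0.662, 0.749, -0.001, 0.001]
contact_force: [0.6, 0.5, -1.7]
gripper_width: 56.6
grasp_force: 64.0
clock: 26.05
position: [584.9, -11.7, 196.0]
ee_rot: [-0.662, 0.75, 0.0, -0.0]
contact_force: [-0.1, -0.2, -1.9]
gripper_width: 56.9
grasp_force: 64.1
```

View pics/end.png

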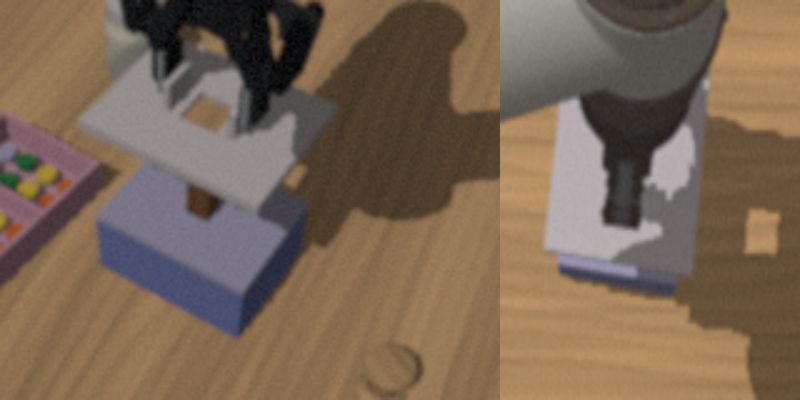

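The picture shows the outer lid held level above the box, with the inner lid flush on the rim and its knob upright.

```bash
python3 -c "
from bench import arm
s=arm.read_state();print(s['position'],s['joint_vel'].round(3));print(arm.job_done())"
```

```text
[584.77648182 -11.68018259 195.57826877] [ 0.     0.001  0.002  0.    -0.     0.002]
the job is handed in; nothing more can be done
None
```

The job is handed in, at about 26 s: the divider stands home in the slot, the inner lid is seated on the box, and the outer lid is held level by its tabs about 99 mm above where it sat; the jar, bead tray and bobbin were never touched.

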